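# Seal the storage canister with its push-push lid

## Robot

A 7-joint arm with a two-finger parallel gripper is mounted at the origin on the work surface. World frame = base frame: x ahead of the robot, y to its left, z up, the work surface at z = 0. Lengths are in m, angles in rad, forces in N, time in s.
With the tool pointing down it reaches from about 0.425 to 0.825 m from the base axis. Payload 3.6 kg.
Tool frame: the origin (TCP) lies at the very end of the fingers, on their centre line; the grasp point (between the pads) lies 19 mm behind it; z points along the fingers, y is the line along which they close (so a half turn about z gives the same grasp; the last joint's range is limited). The gripper opens to 93 mm and grips with 3 to 60 N. Pads are 15 mm wide; open, the fingers measure 128 mm over their backs; the gripper's body (75 mm by 188 mm) begins 65 mm behind the grasp point.
Start: joints at [1.119, 0.615, -0.013, 1.423, 0.008, 1.103, -0.04], TCP at [0.268, -0.592, 0.219] pointing down, gripper open.
Joint ranges: [-3.12, 3.12], [-0.3, 2.06], [-1.34, 1.32], [0.26, 2.42], [-1.36, 4.5], [0.01, 1.98], [-2.84, 2.84]. Speed limits (rad/s): [2.79, 2.79, 3.14, 3.14, 3.14, 3.14, 3.14].

## Interface

Orientations are given as a rotation vector (axis times angle).
In Python, from plant import manip gives the robot as it stands. Calls block until the motion is done:
- manip.goto(position, orientation): joint-space move of the TCP to a pose.
- manip.move_l(position, rot=None, speed=0.15, threshold=None): straight line of the TCP; rot=None keeps the orientation; speed is the mean speed in m/s. With threshold (N) it stops when the force on the tool has changed by that much, and returns True; else False.
- manip.move_j(angles): joint-space move.
- manip.set_gripper(opening, f_grip=None): opening from 0.0 (shut) to 1.0 (fully open); f_grip is the grip in N (None keeps the last); returns when the fingers have stopped.
- manip.sleep(seconds).
- manip.inverse_kinematics(position, orientation): joint angles nearest the present ones, or None.
- manip.read_state(): the state.
- manip.read_camera(name): name is "side" or "top" or "wrist"; returns a dict with "pixels" (400x640x3 uint8, red, green, blue), "K" (3x3 intrinsics, pixels), "rvec" (rotation vector, rad) and "tvec" (3), from world to camera coordinates, as OpenCV has them; the wrist camera has in their place "T_tool_cam" (4x4, takes a point from camera to tool coordinates, whose origin is the TCP and whose axes are the flange's). Camera axes: x right, y down, z forward; pixel columns grow to the right and rows downward; lengths in m; the calibration is good to about 2 mm. A picture is of the moment at which its call begins: read the wrist's pose just before it. There is no depth.
A pose or a line that the arm cannot do raises manip.MotionError and nothing moves.
- manip.job_done(): hands the job in; it is judged then, once.
The state is a dict: "t": time; "q": joint angles; "qvel": joint speeds; "joint_efforts": joint torques, N m; "tool_pos": TCP position; "eef_rot": TCP orientation; "contact_force": force on the tool from outside, world axes, zero at the start; "ft_torque": the same for the moment, N m; "opening": opening from 0.0 (shut) to 1.0 (fully open); "finger_force": force on a finger pad.
Only numpy, scipy, OpenCV 4.12 (cv2) and the standard library are available. Lean on these libraries where they do the work, as an engineer would, in place of code of your own. Each camera call takes 0.05 s, during which the arm holds its last target. There are 200 camera calls.

## Task

Put the loose white lid on the open clear canister, fully down and square, and leave it sealed: the round push-push button in its lid must end locked in its low position, with nothing holding it. Neither the looks nor a single glance at the height tell which state the button is in, so work it and check its position by touch, and never press it with more than 30 N. Leave the other kitchen things where they stand.

Things in the scene. Friction and masses are not known exactly. Their poses are not given: they have to be found in the camera images.
- lid: Loose white rectangular lid, 0.25 kg, lying the right way up on the counter. Origin: centre of its underside; z up, x along its 100 mm side, y along its 62 mm side. Underside up: grey plug to 14 mm height (88 x 50 mm, its lowest 5 mm bevelled to 78 x 40 mm), white flange 100 x 62 mm from 14 to 32 mm height. In the middle of its top a flat white round button, 42 mm across, moves straight down into the lid.
- lid_flange (a point): Centre of the lid's flange, 23 mm above the lid's underside; the flange is 18 mm thick and is gripped across its 62 mm width (the lid's y).
- lid_top (a point): Fixed point on the lid: centre of the flange's top face, on the button's axis, 32 mm above the underside. Button: HIGH = unsealed, LOW = sealed, 6 mm lower; either may be found. Caps are set differently: the HIGH top stands anywhere from 13 to 18 mm over this point, the LOW top 7 to 12 mm, so one height need not tell the state; the change between presses does.
- lid_underside (a point): Centre of the lid's underside, on the button's axis. Each full press and release swaps HIGH and LOW. Full press: 10.2 mm down from HIGH, 4.2 mm down from LOW, to a hard stop; 8 N does it, 4 N does not. A shorter press changes nothing. The spring needs 2.5 N to start moving from HIGH, 4 N from LOW, 5 N at the end; under 2 N it stays still. At the stop its top is still 2.7 mm or more over the flange.
- canister: Open clear rectangular canister, half full, standing fast on the counter. Origin: centre of its underside; z up, x along its 100 mm side, y along its 62 mm side; 90 mm tall. Mouth 91 x 53 mm inside: 1.5 mm of play all round the lid's plug. Fully down, the lid's flange rests on the rim, its origin 76 mm and its top face 108 mm above the canister's origin. The lid fits either way round.
- canister_mouth (a point): centre of the canister's open mouth, at the height of its rim
- spoon: wooden spoon, 190 mm long, lying flat between or near the lid and the canister; origin on the counter under its middle
- spice_jar: amber jar with a steel cap, 42 mm across, 85 mm tall; origin under its centre
- small_canister: closed square canister with brown contents and a white lid, 70 x 70 x 94 mm, not part of the job; origin under its centre
- mug: white mug, 80 mm across, 90 mm tall; origin under its centre
- bowl: blue bowl, 120 mm across, 50 mm tall; origin under its centre
Mind the look-alikes: they are no part of the job. Leave any turquoise look-alike of the lid alone. What is shaped like the canister but green is not meant.

How it is judged:
By the outcome, as a careful person would: the job done as asked, in the order asked, and still so for the second after the job is handed in, with the robot touching nothing.
It also fails if it takes over 64 s, if anything falls off the work surface, if the arm or the gripper's body presses on something with over 40 N, if the wrist force passes 120 N, or if a joint passes its speed limit or range.

## Working session

There is one attempt and no reset: what is moved stays moved. The work goes in short steps, each a Python script; the robot and the scene stay as the last script left them, time stands still between calls to the robot, and variables do not carry over. Pictures are saved under pics/ and viewed, at most 10 in all, crops included, and the job is handed in when it is done.

```bash
ls; mkdir -p pics; python3 - <<'E'
from plant import manip
import cv2,numpy as np
s=manip.read_state();print(s['t'],s['tool_pos'],s['eef_rot'],s['opening'],s['contact_force'])
for n in ("top","side"):
    c=manip.read_camera(n);cv2.imwrite(f"pics/{n}0.png",c["pixels"][:,:,::-1]);print(n,c["K"],c["rvec"],c["tvec"])
    np.savez(f"pics/{n}0.npz",**c)
c=manip.read_camera("wrist");print(c["T_tool_cam"],c["K"])
E
```

```text
pics
0.0 [ 0.26818638 -0.59125901  0.2175271 ] [-3.06827225e+00 -6.63411612e-01  8.27411654e-04] 0.9972531935844218 [ 0.49025895  1.05642916 -1.38132647]
top [[442.0142698    0.         315.27405895]
 [  0.         442.0142698  205.58964109]
 [  0.           0.           1.        ]] [ 2.14456537 -2.19602755  0.08896217] [-0.00918951  0.574244    1.20720623]
side [[418.24532851   0.         325.43861047]
 [  0.         418.24532851 195.97564828]
 [  0.           0.           1.        ]] [ 1.06491002 -2.47607366  0.94685962] [0.37731745 0.38004956 0.95679649]
[[-9.95514987e-04 -9.63403004e-01 -2.68055332e-01  7.43420720e-02]
 [ 9.99999082e-01 -7.12739955e-04 -1.15221830e-03  8.26827925e-04]
 [ 9.18996829e-04 -2.68056233e-01  9.63402829e-01 -1.66481950e-01]
 [ 0.00000000e+00  0.00000000e+00  0.00000000e+00  1.00000000e+00]] [[297.10878222   0.         318.26551575]
 [  0.         297.10878222 200.58068824]
 [  0.           0.           1.        ]]
```

View pics/top0.png

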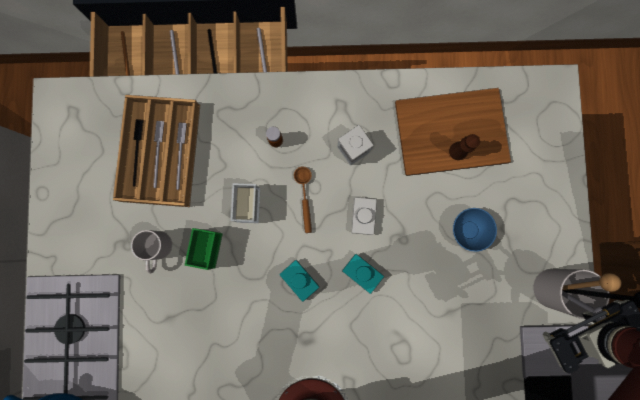

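View pics/side0.png

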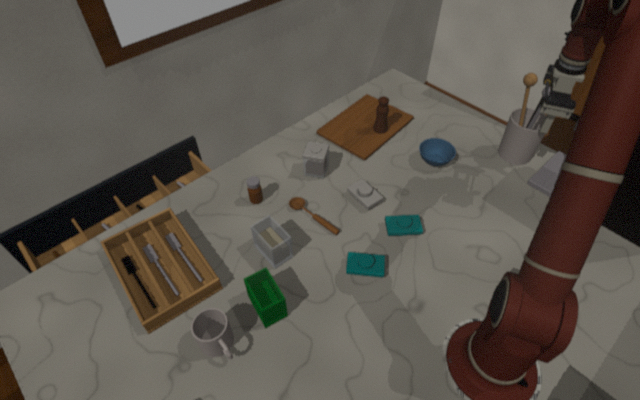

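Top view: the loose white lid is at (364,216) and the open clear canister at (245,202). Possible mix-ups are the turquoise lids (300,280) and (363,273), the small closed canister with a white lid (355,143) and the green open box (203,249). By the description I choose (364,216) and (245,202), and check both with wrist views.

```bash
cat > h.py <<'E'
from plant import manip
import cv2,numpy as np
from scipy.spatial.transform import Rotation as Ro
def down(yaw): return (Ro.from_euler('z',yaw)*Ro.from_euler('x',np.pi)).as_rotvec()
def shot(n):
    "picture + camera pose: R,o (cam->world)"
    s=manip.read_state();c=manip.read_camera(n)
    if n=="wrist":
        T=c["T_tool_cam"];Rt=Ro.from_rotvec(s["eef_rot"]).as_matrix()
        R=Rt@T[:3,:3];o=Rt@T[:3,3]+s["tool_pos"]
    else:
        R=Ro.from_rotvec(c["rvec"]).as_matrix().T;o=-R@c["tvec"]
    return dict(im=np.ascontiguousarray(c["pixels"][:,:,::-1]),K=c["K"],R=R,o=o)
def ray(c,p): return c["R"]@np.linalg.inv(c["K"])@np.array([p[0],p[1],1.])
def onplane(c,p,z):
    d=ray(c,p);return c["o"]+d*(z-c["o"][2])/d[2]
def proj(c,X):
    x=c["K"]@(c["R"].T@(np.asarray(X)-c["o"]));return x[:2]/x[2]
def tri(cs,ps):
    A=np.zeros((3,3));b=np.zeros(3);l=[]
    for c,p in zip(cs,ps):
        d=ray(c,p);d/=np.linalg.norm(d);P=np.eye(3)-np.outer(d,d);A+=P;b+=P@c["o"];l.append((P,c["o"]))
    X=np.linalg.solve(A,b);return X,[np.linalg.norm(P@(X-o)) for P,o in l]
E
python3 - <<'E'
from h import *
t=shot("top")
L=onplane(t,(364,216),.032);C=onplane(t,(245,202),.09);print(L,C,np.linalg.norm(L[:2]),np.linalg.norm(C[:2]))
z=.25
for i,P in enumerate([(L[0]-.06,L[1]),(L[0]-.02,L[1]+.07),(C[0]-.02,C[1]-.07),(C[0]-.06,C[1])]):
    manip.goto([*P,z],down(0));c=shot("wrist");np.savez(f"pics/w{i}.npz",**c);cv2.imwrite(f"pics/w{i}.png",c["im"])
    print(manip.read_state()["t"],proj(c,L),proj(c,C))
a=[cv2.imread(f"pics/w{i}.png") for i in range(4)]
cv2.imwrite("pics/m1.png",cv2.resize(np.vstack([np.hstack(a[:2]),np.hstack(a[2:])]),(800,500),interpolation=cv2.INTER_AREA))
E
```

```text
[ 0.54113961 -0.15700002  0.032     ] [0.58208012 0.16272705 0.09      ] 0.5634545938922186 0.6043983448118889
2.0167 [316.77726498 129.78438004] [ 7.69461386 92.27445939]
2.4833 [372.50231904 161.91555847] [ 85.25391424 131.275062  ]
3.3 [502.41287577 191.27757172] [251.07750776 169.41492948]
3.7667 [563.2006201  161.74257659] [316.30480507 131.97919103]
```

View pics/m1.png

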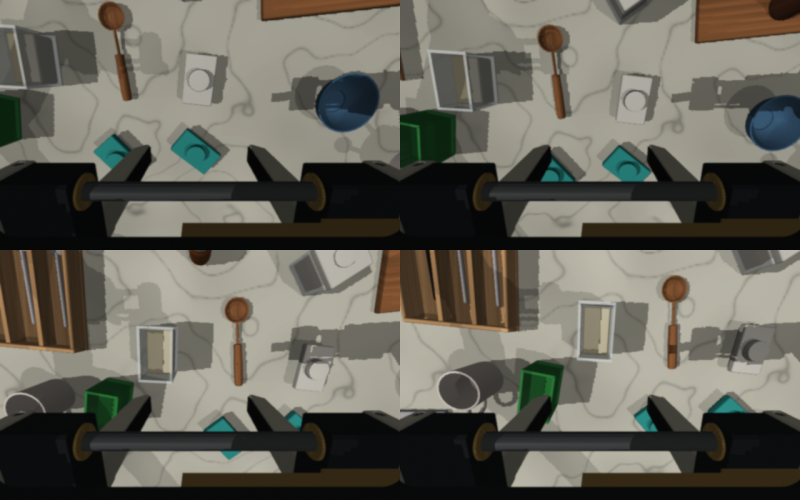

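The wrist views confirm it: the white lid with its round button is at about (200,78) in the first tile, and the open clear canister, half full, at (597,330) in the fourth. The spoon lies between them and clear of both. Next, the close crop and segmentation.

```bash
python3 - <<'E'
import cv2,numpy as np
def crop(i,x,y,w=100,h=130): 
    im=cv2.imread(f"pics/w{i}.png");c=im[max(0,y-h//2):y+h//2,x-w//2:x+w//2]
    return c
cs=[crop(0,318,126),crop(1,376,158),crop(2,250,168),crop(3,316,130)]
out=[]
for c in cs:
    hsv=cv2.cvtColor(c,cv2.COLOR_BGR2HSV);print(c.shape,[list(map(int,c[y,x])) for y,x in ((65,50),(65,32),(65,5),(20,5),(40,50),(115,50))])
    r=cv2.resize(c,None,fx=2,fy=2,interpolation=cv2.INTER_CUBIC)
    e=cv2.resize(np.clip((hsv[:,:,1].astype(int))*5,0,255).astype(np.uint8),None,fx=2,fy=2)
    out.append(np.vstack([r,cv2.cvtColor(e,cv2.COLOR_GRAY2BGR)]))
cv2.imwrite("pics/m2.png",np.hstack(out))
E
```

```text
(130, 100, 3) [[159, 167, 170], [126, 133, 135], [139, 151, 155], [141, 153, 156], [160, 169, 171], [147, 160, 163]]
(130, 100, 3) [[162, 171, 174], [93, 98, 98], [142, 155, 159], [143, 156, 158], [162, 171, 174], [149, 162, 165]]
(130, 100, 3) [[105, 125, 131], [88, 93, 92], [159, 173, 174], [143, 156, 158], [105, 126, 133], [94, 103, 105]]
(130, 100, 3) [[112, 133, 140], [111, 132, 138], [139, 152, 154], [137, 150, 152], [114, 134, 141], [139, 151, 153]]
```

View pics/m2.png

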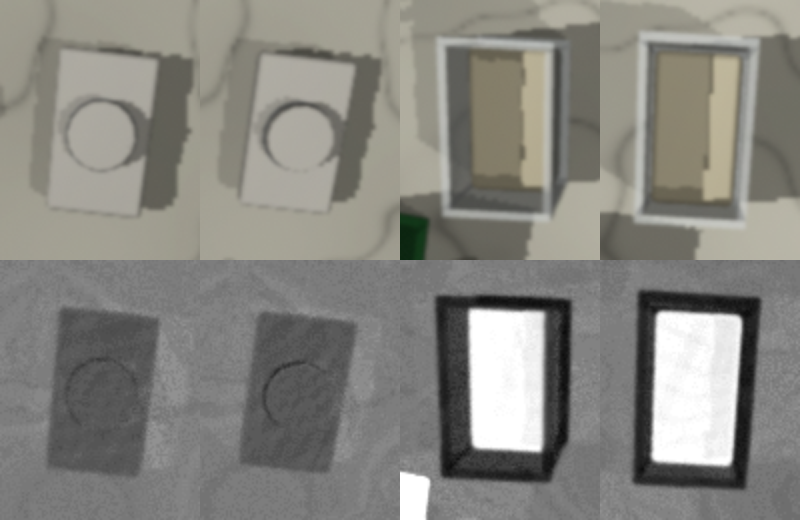

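The crop shows the lid top face in tiles 1 and 2 and the canister rim in tiles 3 and 4, with low saturation separating both from the counter. I'll extract corners and triangulate them.

```bash
cat >> h.py <<'E'
def quad(c,p,kind,w=60,h=75):
    "4 corners (image order TL,TR,BR,BL) of the pale low-saturation quad round pixel p"
    x0,y0=max(0,int(p[0])-w),max(0,int(p[1])-h);im=c["im"][y0:y0+2*h,x0:x0+2*w]
    im=cv2.resize(cv2.GaussianBlur(im,(3,3),0),None,fx=4,fy=4,interpolation=cv2.INTER_LINEAR)
    hsv=cv2.cvtColor(im,cv2.COLOR_BGR2HSV);S,V=hsv[:,:,1],hsv[:,:,2]
    m=((S<20)&(V>150) if kind=="lid" else (S<17)&(V>150)).astype(np.uint8)
    m=cv2.morphologyEx(m,cv2.MORPH_CLOSE,np.ones((9,9)));m=cv2.morphologyEx(m,cv2.MORPH_OPEN,np.ones((7,7)))
    cs,_=cv2.findContours(m,cv2.RETR_EXTERNAL,cv2.CHAIN_APPROX_NONE);k=max(cs,key=lambda a:cv2.contourArea(cv2.convexHull(a)))
    hull=cv2.convexHull(k);q=cv2.approxPolyN(hull,4).reshape(4,2).astype(float)
    q=q[np.argsort(np.arctan2(*(q-q.mean(0))[:,::-1].T))]
    dbg=im.copy();cv2.polylines(dbg,[q.astype(np.int32)],True,(0,0,255),1)
    return (q+.5)/4-.5+[x0,y0],dbg
E
cat > m.py <<'E'
from h import *
w=[dict(np.load(f"pics/w{i}.npz")) for i in range(4)]
D=[]
for kind,(a,pa),(b,pb),z in (("lid",(0,(318,130)),(1,(373,162)),.032),("can",(2,(250,168)),(3,(316,130)),.09)):
    qa,da=quad(w[a],pa,kind);qb,db=quad(w[b],pb,kind);D+=[da,db]
    X=[];
    for i in range(4): x,r=tri([w[a],w[b]],[qa[i],qb[i]]);X.append(x);print(kind,x.round(4),np.round(r,4))
    for c,q in ((w[a],qa),(w[b],qb)):
        P=np.array([onplane(c,p,z) for p in q]);e=np.linalg.norm(np.roll(P,-1,0)-P,axis=1)
        l=P[0]+P[1]-P[2]-P[3];print(" plane: ctr",P.mean(0).round(4),"sides",e.round(4),"yaw of long",np.degrees(np.arctan2(l[1],l[0])).round(2))
cv2.imwrite("pics/m3.png",np.hstack([cv2.resize(d,(200,250)) for d in D]))
E
python3 m.py
```

```text
lid [ 0.5723 -0.1292  0.1502] [0.0163 0.0163]
lid [ 0.5814 -0.1878  0.0515] [0.0048 0.0048]
lid [ 0.4918 -0.1807  0.0372] [0.0002 0.0002]
lid [ 0.498  -0.1234  0.0321] [0.0002 0.0002]
 plane: ctr [ 0.5425 -0.1579  0.032 ] sides [0.0581 0.0964 0.058  0.0964] yaw of long -6.67
 plane: ctr [ 0.528  -0.1561  0.032 ] sides [0.0677 0.0869 0.059  0.0499] yaw of long -5.92
can [0.6349 0.1952 0.0909] [0. 0.]
can [0.6309 0.1331 0.0927] [0.0001 0.0001]
can [0.5353 0.139  0.0714] [0.0096 0.0096]
can [0.5344 0.2048 0.0749] [0.004 0.004]
 plane: ctr [0.5895 0.1671 0.09  ] sides [0.0622 0.081  0.0631 0.0926] yaw of long -3.46
 plane: ctr [0.5824 0.1668 0.09  ] sides [0.0625 0.1017 0.0638 0.1017] yaw of long -3.07
```

```bash
sed -i 's/(S<20)&(V>150) if/(S<22)\&(V>140) if/; s/(S<17)&(V>150)/(S<20)\&(V>125)/' h.py; python3 m.py
```

```text
lid [ 0.5948 -0.1336  0.0344] [0. 0.]
lid [ 0.5874 -0.1929  0.0328] [0. 0.]
lid [ 0.4886 -0.1825  0.0334] [0.001 0.001]
lid [ 0.4972 -0.1218  0.0359] [0.0002 0.0002]
 plane: ctr [ 0.5417 -0.1575  0.032 ] sides [0.06   0.1006 0.0613 0.0989] yaw of long -6.55
 plane: ctr [ 0.5418 -0.1581  0.032 ] sides [0.0596 0.0987 0.0616 0.0996] yaw of long -6.29
can [0.638  0.1975 0.0826] [0.0015 0.0015]
can [0.6316 0.1315 0.0919] [0. 0.]
can [0.5282 0.137  0.0876] [0.0004 0.0004]
can [0.5326 0.2028 0.0875] [0.0005 0.0005]
 plane: ctr [0.5833 0.1665 0.09  ] sides [0.0645 0.103  0.0659 0.1056] yaw of long -3.0
 plane: ctr [0.5823 0.1667 0.09  ] sides [0.0648 0.1028 0.065  0.1032] yaw of long -3.41
```

View pics/m3.png

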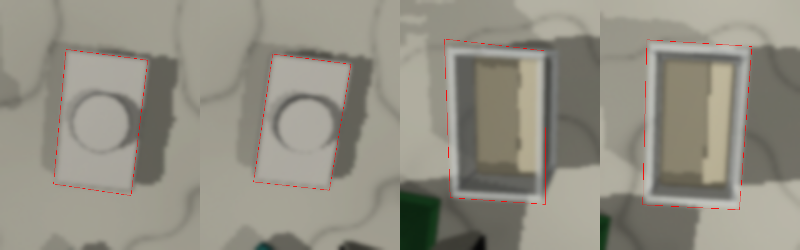

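The measurements hold up: the lid's corners triangulate to about 34 mm (text 32), its size reads 100 x 61 mm, and the reach is 0.56 m. The canister rim comes out at about 88–90 mm, with outer size about 102 x 64 mm. Now I'll grasp the lid.

```bash
python3 - <<'E'
from h import *
L=np.array([.5417,-.1577]);y=np.radians(-6.4)
manip.set_gripper(1.0)
manip.goto([*L,.12],down(y));manip.sleep(.1)
manip.move_l([*L,.010],speed=.12,threshold=8)
print(manip.read_state()["tool_pos"])
manip.set_gripper(0.4,f_grip=25);s=manip.read_state();print(s["opening"],s["finger_force"],s["contact_force"])
manip.move_l([*L,.19],speed=.15);s=manip.read_state();print(s["t"],s["opening"],s["finger_force"],s["contact_force"],s["tool_pos"])
C=np.array([.5823,.1667]);
manip.goto([*C,.19],down(np.radians(-3.2)));manip.sleep(.2)
s=manip.read_state();print(s["t"],s["tool_pos"],s["eef_rot"],s["contact_force"],s["opening"])
manip.move_l([*C,.118],speed=.12)
c=shot("wrist");d=shot("side");np.savez("pics/w5.npz",**c)
p=proj(d,[*C,.09]).astype(int);sd=cv2.resize(d["im"][p[1]-50:p[1]+50,p[0]-40:p[0]+40],(320,400),interpolation=cv2.INTER_CUBIC)
cv2.imwrite("pics/m4.png",np.hstack([c["im"][:,100:540],sd]))
E
```

```text
[ 0.54236798 -0.15785915  0.01065645]
0.6675676814151812 25.000188052654266 [-0.21172815 -0.62073948  1.94721978]
8.4083 0.6691079758832386 24.999492466449738 [ 0.35392593 -0.79814075 -2.45338157] [ 0.54087907 -0.15745338  0.18896317]
9.85 [0.58279019 0.16453667 0.19007413] [ 3.13927704e+00 -9.28776789e-02  4.43442644e-04] [ 0.89449731 -0.9576186  -2.35179577] 0.6637693438791251
```

View pics/m4.png

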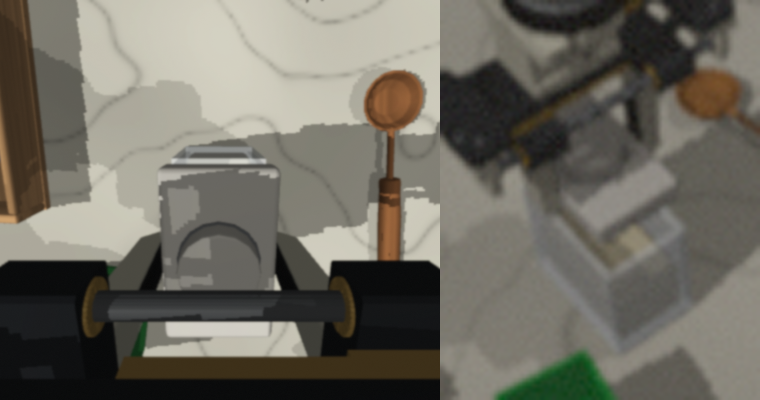

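The lid hangs level in the fingers (lid far edge cols 160–280, row 172). The canister's far rim behind it is centred on the same column (185–252, row 148), so sideways alignment is good. Next I read the pose and insert.

```bash
python3 - <<'E'
from h import *
C=np.array([.5823,.1667])
def st(k=""):
    a=[]
    for _ in range(8):
        manip.sleep(.02);s=manip.read_state();a.append(np.r_[s["tool_pos"],s["contact_force"]])
    a=np.array(a);print(k,round(s["t"],2),a.mean(0).round(4),a.std(0).round(4));return a.mean(0)
st("pre")
for z in (.106,.098,.092,.088,.086):
    hit=manip.move_l([*C,z],speed=.03,threshold=8);f=st(f"{z} {hit}")
    if hit: break
E
```

```text
pre 10.83 [ 0.583   0.1669  0.1191  0.0925  0.0571 -2.7975] [1.000e-04 0.000e+00 1.000e-04 3.829e-01 4.051e-01 4.132e-01]
0.106 False 11.52 [ 0.5824  0.1667  0.106  -0.0312 -0.1221 -2.8141] [1.000e-04 0.000e+00 1.000e-04 5.520e-01 1.713e-01 2.889e-01]
0.098 False 12.07 [ 0.5823  0.1667  0.0979  0.1746 -0.1145 -2.833 ] [1.000e-04 0.000e+00 1.000e-04 6.829e-01 5.234e-01 6.169e-01]
0.092 False 12.55 [ 0.5823  0.1667  0.0919 -0.0293  0.1295 -2.6144] [1.000e-04 0.000e+00 1.000e-04 5.309e-01 4.857e-01 5.400e-01]
0.088 False 12.97 [ 0.5826  0.167   0.0879  0.9282  0.9817 -3.8297] [0.     0.     0.     0.5593 0.5692 0.337 ]
0.086 False 13.35 [ 0.5827  0.167   0.0864  0.5932  1.141  -0.1661] [0.     0.     0.     0.4221 0.1835 0.4904]
```

The lid went in with under 3 N and seated at z 0.086 as expected. I'll release it, retreat, and look from above before pressing.

```bash
python3 - <<'E'
from h import *
C=np.array([.5825,.1668])
manip.set_gripper(1.0)
manip.move_l([*C,.15],speed=.15)
P=C-[.06,0]
manip.goto([*P,.25],down(np.radians(-3.2)));manip.sleep(.2)
c=shot("wrist");d=shot("side");p=proj(c,[*C,.108]);print(p,manip.read_state()["t"])
q,dbg=quad(c,p,"lid");X=np.array([onplane(c,a,.108) for a in q]);l=X[0]+X[1]-X[2]-X[3]
print(X.mean(0),np.linalg.norm(np.roll(X,-1,0)-X,axis=1),np.degrees(np.arctan2(l[1],l[0])))
p2=proj(d,[*C,.08]).astype(int)
cv2.imwrite("pics/m5.png",np.hstack([cv2.resize(dbg,(400,500)),cv2.resize(d["im"][p2[1]-50:p2[1]+50,p2[0]-40:p2[0]+40],(400,500),interpolation=cv2.INTER_CUBIC)]))
E
```

```text
[313.63967448 132.24303205] 15.475
[0.5840417  0.16693055 0.108     ] [0.06109937 0.09990058 0.06270897 0.09876669] -2.8159219421098616
```

View pics/m5.png

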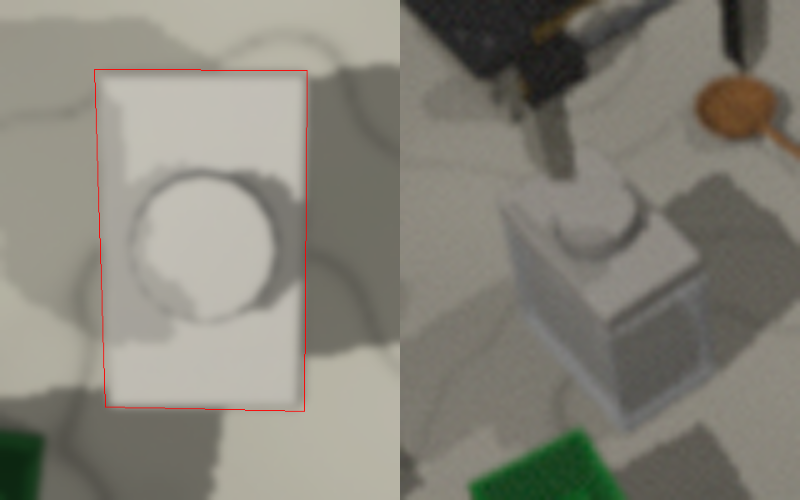

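The lid sits square on the canister: at the 108 mm plane its outline measures 100 x 62 mm at yaw −2.8°, and the side view shows the flange on the rim. Next I work the button with closed fingers, touching, pressing, then touching again.

```bash
cat >> h.py <<'E'
B=[.5832,.1668]
def down_to(thr,speed,z0=.131,z1=.104):
    manip.move_l([*B,z0],speed=.06);manip.sleep(.15)
    b=np.mean([manip.read_state()["contact_force"][2] for _ in range(6) if manip.sleep(.02) is None])
    hit=manip.move_l([*B,z1],speed=speed,threshold=thr);s0=manip.read_state();manip.sleep(.1)
    a=[]
    for _ in range(6): manip.sleep(.02);s=manip.read_state();a.append([s["tool_pos"][2],s["contact_force"][2]-b])
    a=np.mean(a,0);print(f"t={s['t']:.2f} hit={hit} z_at_stop={s0['tool_pos'][2]*1e3:.2f} z={a[0]*1e3:.2f} mm F0={s0['contact_force'][2]-b:.1f} F={a[1]:.1f} N");return a
E
python3 - <<'E'
from h import *
manip.set_gripper(0.0,f_grip=20)
manip.goto([*B,.14],down(np.radians(-3.2)))
print("touch");down_to(2.8,.012)
print("press");down_to(11,.012)
print("touch");down_to(2.8,.012)
manip.move_l([*B,.135],speed=.06);print(manip.read_state()["t"])
E
```

```text
touch
t=19.31 hit=True z_at_stop=120.88 z=120.91 mm F0=nan F=nan N
press
t=21.57 hit=True z_at_stop=112.66 z=112.60 mm F0=nan F=nan N
touch
t=23.77 hit=True z_at_stop=115.86 z=115.83 mm F0=nan F=nan N
24.25
  return _methods._mean(a, axis=axis, dtype=dtype,
  ret = ret.dtype.type(ret / rcount)
```

The change is clear. First touch was 120.9 mm (HIGH), the stop was at 112.6 mm, and the touch after release was 115.8 mm (LOW). I'll do one more light touch with the force baseline fixed, then retreat and take a final check image.

```bash
sed -i 's/ for _ in range(6) if manip.sleep(.02) is None\]/ for _ in range(6) if not manip.sleep(.02)]/' h.py; python3 - <<'E'
from h import *
b=[]
manip.move_l([*B,.124],speed=.06);manip.sleep(.3)
for _ in range(6): manip.sleep(.02);b.append(manip.read_state()["contact_force"][2])
hit=manip.move_l([*B,.108],speed=.01,threshold=2.5);s=manip.read_state();print(hit,s["tool_pos"],s["contact_force"][2]-np.mean(b))
manip.move_l([*B,.16],speed=.1)
C=np.array(B)-[.06,0];manip.goto([*C,.25],down(np.radians(-3.2)));manip.sleep(.2)
c=shot("wrist");np.savez("pics/w6.npz",**c);q,dbg=quad(c,proj(c,[*B,.108]),"lid");X=np.array([onplane(c,a,.108) for a in q]);l=X[0]+X[1]-X[2]-X[3]
print(X.mean(0),np.linalg.norm(np.roll(X,-1,0)-X,axis=1),np.degrees(np.arctan2(l[1],l[0])))
d=shot("side");p=proj(d,[*B,.08]).astype(int)
cv2.imwrite("pics/m6.png",np.hstack([cv2.resize(dbg,(320,400)),cv2.resize(d["im"][p[1]-50:p[1]+50,p[0]-60:p[0]+60],(480,400),interpolation=cv2.INTER_CUBIC)]))
print(manip.read_state()["t"])
E
```

```text
True [0.58316994 0.16681498 0.11602145] 4.525576038865539
[0.58462436 0.16681838 0.108     ] [0.06194244 0.10424478 0.06336146 0.0987923 ] -3.000950717913356
27.2833
```

View pics/m6.png

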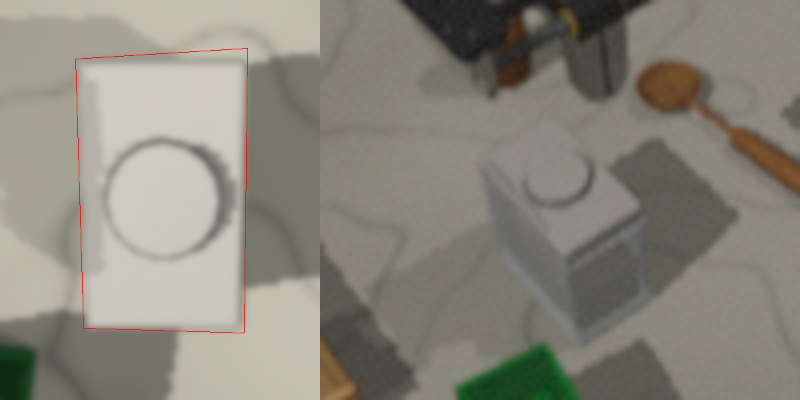

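The button stands visibly lower, with a thinner shadow at about (225,200) in the crop, and the lid is still square and fully down. The light touch again found the button at 116.0 mm, so it is locked LOW. Handing in.

```bash
python3 -c "
from plant import manip
print(manip.job_done())"
```

```text
the job is handed in; nothing more can be done
None
```

The lid is fully down and square on the canister, its button is locked LOW (about 121 mm before the press, 116 mm after by touch), and the job was handed in at about 27 s.

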